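# Work a stuck T-plug out of its spring socket and park it

## Robot

A 6-joint arm with a two-finger parallel gripper is mounted at the origin on a cart in front of the work surface, level with it; the furniture and walls round the work are solid. World frame = base frame: x ahead of the robot, y to its left, z up, the work surface at z = 0. Lengths are in m, angles in rad, forces in N, time in s.
With the tool pointing down it reaches from about 0.35 to 0.725 m from the base axis. Payload 6 kg.
Tool frame: the origin (TCP) lies between the finger pads; the fingertips stand 22 mm ahead of it and the grasp point (between the pads) lies 3 mm ahead of it; z points along the fingers, y is the line along which they close (so a half turn about z gives the same grasp; the last joint's range is limited). The gripper opens to 85 mm and grips with 20 to 120 N. Pads are 22 mm wide; open, the fingers measure 114 mm over their backs; the gripper's body (76 mm by 85 mm) begins 54 mm behind the grasp point. The pads swing forward as they close: fully open they stand 13 mm farther back than shut.
Start: joints at [1.525, 0.04, 0.085, 0, -1.615, -0.334], TCP at [0.222, 0.557, 0.253] pointing down, gripper open.
Joint ranges: [-2.56, 2.56], [-1.29, 2.01], [-1.08, 1.49], [-3.29, 1.98], [-2.81, -0.18], [-2.99, 2.99]. Speed limits (rad/s): [2.57, 2.57, 3.01, 3.14, 3.14, 3.14].

## Interface

Orientations are given as a unit quaternion [w, x, y, z].
In Python, from rig import env, jaws, solve_ik, grab_frame, camera_params gives the robot as it stands. Calls block until the motion is done:
- env.move_pose(position, orientation): joint-space move of the TCP to a pose.
- env.movel(position, rot=None, rate=0.15, guard=None): straight line of the TCP; rot=None keeps the orientation; rate is the mean speed in m/s. With guard (N) it stops when the force on the tool has changed by that much, and returns True; else False.
- env.move_j(angles): joint-space move.
- jaws.gripper_to(opening, grip_force=None): finger opening in m; grip_force is the grip in N (None keeps the last); returns when the fingers have stopped.
- env.hold(seconds).
- solve_ik(position, orientation): joint angles nearest the present ones, or None.
- env.get_state(): the state.
- grab_frame(name): name is "side" or "top" or "wrist"; returns the picture (480x640x3 uint8, red, green, blue); there is no depth.
- camera_params(name): a dict with "intrinsics" (3x3 intrinsics, pixels), "D" ([k1, k2, p1, p2, k3] as OpenCV has them; the pictures are not rectified), "rvec" (rotation vector, rad) and "tvec" (3), from world to camera coordinates, as OpenCV has them. Camera axes: x right, y down, z forward; pixel columns grow to the right and rows downward; lengths in m; the calibration is good to about 2 mm. A picture is of the moment at which its call begins: read the wrist's pose just before it. camera_params takes no time and is no camera call; for the wrist camera it gives the pose at the moment of the call.
A pose or a line that the arm cannot do raises env.Unreachable and nothing moves.
- env.job_done(): hands the job in; it is judged then, once.
The state is a dict: "clock": time; "q": joint angles; "joint_vel": joint speeds; "effort": joint torques, N m; "tool_pos": TCP position; "ee_rot": TCP orientation; "force": force on the tool from outside, world axes, zero at the start; "moment": the same for the moment, N m; "opening": finger opening in m; "finger_force": force on a finger pad.
Only numpy, scipy, OpenCV 4.12 (cv2) and the standard library are available. Lean on these libraries where they do the work, as an engineer would, in place of code of your own. Each camera call takes 0.05 s, during which the arm holds its last target. There are 200 camera calls.

## Task

The red T-handled plug has jammed in the spring socket of the blue block: work it free by twisting it to and fro while pulling gently upward, without lifting the block off its base plate, which it leaves at a straight pull because only its own weight holds it down. Stand the plug upright on the open bench and let go of it. Then take it afresh and stand it upright on the floor of the aluminium channel, where fingers fit only at the ends of its bar, without disturbing the loose things on the bench.

Things in the scene. Friction and masses are not known exactly. Their poses are not given: they have to be found in the camera images.
- plug: Plug, 160 g, 68 mm tall; origin: centre of its stem's underside; z up its axis, x along the bar. Smooth steel stem, diameter 28, z 0 to 34 mm; red flange, diameter 34, z 34 to 42; red T-bar 54 long (x), 16 thick (y), z 42 to 68, sides and ends flat. Starts flange down on the block, stem in the socket, bar within 0.25 rad of the fixture's x. Stands by itself on its flat stem end.
- plug_bar (a point): Centre of the plug's T-bar, 55 mm above the plug's origin; axes as the plug's.
- fixture: Dark steel base plate, 150 (x) x 90 (y) x 10 mm, fixed to the bench, with the blue socket block on it; origin under its centre, z up. The block's two lugs, 10 (x) x 34 (y) mm, rise to 84 mm above the bench, level with the bar's top; inner faces 34 mm either side of the socket axis in x: while the plug is in, fingers have room only at the bar's flat sides, not at its ends.
- block (a joint): Height (m) of the blue block, 116 (x) x 66 (y) x 40 mm, above its seat on the base plate; 0 = seated. It weighs about 1.2 kg, slides up freely on two dowels and cannot turn or shift: a straight pull on the stuck plug lifts it.
- socket (a point): Centre of the socket's mouth (a vertical 31 mm bore through the block), on the block's top, 50 mm above the bench; axes as the fixture's. The stem's foot starts 34 mm below it; the plungers let go after about 14 mm of travel, the stem leaves the bore after 34 mm.
- channel: Bright aluminium U-channel fixed to the bench, 150 long (x), 58 wide (y), 72 mm high, open at the top and both ends; origin under its centre, z up. Floor 6 mm thick, walls 8 mm, 42 mm apart inside. The plug stands in it with its bar along the channel, bar top 2 mm above the walls; fingers fit between the walls at the bar's ends, not at its flat sides.
- channel_floor (a point): Centre of the channel's floor, upper face, 6 mm above the bench; axes as the channel's. The bench between the fixture and the channel is free.
- foot_plate: Bystander: loose steel foot plate 130 x 84 x 33 mm with two cheeks, on the far side of the bench; origin under its centre.
- wedge: Bystander: loose hardwood wedge 36 x 120 x 30 mm; origin under its centre.
- heel_block: Bystander: loose black rubber heel blank 64 x 60 x 16 mm; origin under its centre.
- spanner: Bystander: loose steel spanner 38 x 183 x 8 mm; origin under its centre.
- bolt: Bystander: loose steel hex bolt 21 x 58 x 19 mm, lying; origin under its centre.
- plungers (a point): On the socket axis, 26 mm below its mouth: four hidden spring plungers press on the stem here, about 12 N each. They hold against a straight pull of some 25 to 35 N (the block lifts at half that) or a twist of some 0.4 N m; while the stem turns, a few newtons draw it up, if it rises less than about a third of the way its surface slides round.

How it is judged:
By the outcome, as a careful person would: the job done as asked, in the order asked, and still so for the second after the job is handed in, with the robot touching nothing.
It also fails if it takes over 70 s, if anything falls off the work surface, if the arm or the gripper's body presses on something with over 40 N, if the wrist force passes 120 N, or if a joint passes its speed limit or range.

## Working session

There is one attempt and no reset: what is moved stays moved. The work goes in short steps, each a Python script; the robot and the scene stay as the last script left them, time stands still between calls to the robot, and variables do not carry over. Pictures are saved under pics/ and viewed, at most 10 in all, crops included, and the job is handed in when it is done.

```bash
ls; mkdir -p pics
python3 - <<'E'
from rig import env, jaws, solve_ik, grab_frame, camera_params
import cv2
for n in ("top","side"):
    im=grab_frame(n); cv2.imwrite(f"pics/{n}0.png",im[:,:,::-1])
    p=camera_params(n); print(n,p)
s=env.get_state();print(s)
E
```

```text
pics
top {'intrinsics': array([[447.00428059,   0.        , 317.55527288],
       [  0.        , 447.00428059, 238.04326284],
       [  0.        ,   0.        ,   1.        ]]), 'D': array([-0.00931075,  0.        ,  0.        ,  0.        ,  0.        ]), 'rvec': array([ 2.20497614, -2.14805984,  0.09809113]), 'tvec': array([-0.01040836,  0.52569263,  0.95388179])}
side {'intrinsics': array([[436.72608008,   0.        , 318.37060638],
       [  0.        , 436.72608008, 234.32221979],
       [  0.        ,   0.        ,   1.        ]]), 'D': array([-0.0551882,  0.       ,  0.       ,  0.       ,  0.       ]), 'rvec': array([ 0.29878555, -2.49171555,  1.67626118]), 'tvec': array([0.4766413 , 0.09130474, 0.92905264])}
{'clock': 0.1, 'q': array([ 1.52469171e+00,  4.07336346e-02,  8.38964194e-02, -3.74863254e-04,
       -1.61547163e+00, -3.33730997e-01]), 'joint_vel': array([-0.00031434, -0.00031298,  0.00236454,  0.00046619,  0.00113448,
       -0.0002431 ]), 'effort': array([-5.79806627e-03, -3.69346261e+01,  3.48283410e+01,  6.95196971e+00,
       -4.63195844e-03,  3.49867634e-06]), 'tool_pos': array([0.22228713, 0.55703032, 0.25238766]), 'ee_rot': array([ 7.75287241e-04,  9.82021010e-01, -1.88770041e-01, -7.69324898e-05]), 'force': array([-0.16411547, -0.19449316,  0.04626727]), 'moment': array([ 0.01995623, -0.02263163, -0.04419592]), 'finger_force': 0.0, 'opening': 0.08575014102630758}
```

View pics/top0.png

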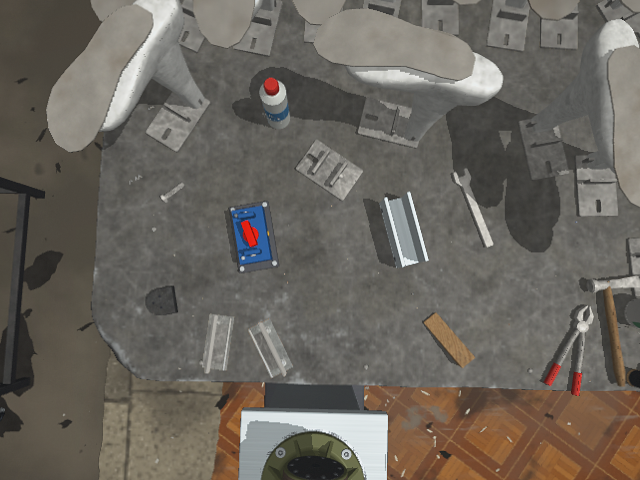

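View pics/side0.png

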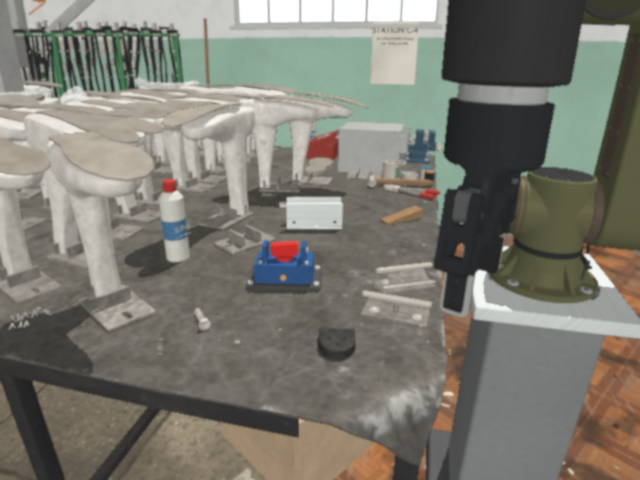

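The top view shows the red bar at (249,234) in the blue block, the channel at (405,230) and the spanner at (472,208). The bench between the block and the channel is clear. The side view shows the plug seated between its lugs at (285,252), with the channel behind it at (313,213). Next I'll get rough poses from the top view, then refine them with the wrist camera.

```bash
cat > h.py <<'E'
from rig import env, jaws, solve_ik, grab_frame, camera_params
import cv2, numpy as np
from scipy.spatial.transform import Rotation as R
def cast(p, px, z):
    """pixels -> world points on plane z"""
    px=np.asarray(px,float).reshape(-1,1,2)
    u=cv2.undistortPoints(px,p["intrinsics"],p["D"]).reshape(-1,2)
    M=cv2.Rodrigues(p["rvec"])[0]; c=-M.T@p["tvec"]
    d=np.c_[u,np.ones(len(u))]@M
    return c+d*((z-c[2])/d[:,2])[:,None]
def proj(p,X):
    return cv2.projectPoints(np.asarray(X,float).reshape(-1,1,3),p["rvec"],p["tvec"],p["intrinsics"],p["D"])[0].reshape(-1,2)
def red(im):
    h=cv2.cvtColor(im,cv2.COLOR_RGB2HSV); return (((h[...,0]<8)|(h[...,0]>172))&(h[...,1]>150)&(h[...,2]>60)).astype(np.uint8)
def blue(im):
    h=cv2.cvtColor(im,cv2.COLOR_RGB2HSV); return ((h[...,0]>98)&(h[...,0]<125)&(h[...,1]>110)&(h[...,2]>40)).astype(np.uint8)
def rect(p,mask,z,box=None):
    """min-area rectangle, on plane z, of the largest blob: centre, long-axis angle, sides"""
    if box: m=np.zeros_like(mask); x0,y0,x1,y1=box; m[y0:y1,x0:x1]=mask[y0:y1,x0:x1]; mask=m
    cs,_=cv2.findContours(mask,cv2.RETR_EXTERNAL,cv2.CHAIN_APPROX_NONE)
    c=max(cs,key=cv2.contourArea)
    P=cast(p,c,z)[:,:2]
    r=cv2.minAreaRect((P*1000).astype(np.float32))
    b=cv2.boxPoints(r); e=[b[1]-b[0],b[2]-b[1]]; l=max(e,key=np.linalg.norm)
    a=np.arctan2(l[1],l[0]); a=(a+np.pi/2)%np.pi-np.pi/2
    return np.array(r[0])/1000,a,sorted(r[1])
def down(yaw):
    """tool down, closing line (tool y) at yaw from world x"""
    y=np.array([np.cos(yaw),np.sin(yaw),0]); z=np.array([0,0,-1.]); x=np.cross(y,z)
    q=R.from_matrix(np.c_[x,y,z]).as_quat(); return q[[3,0,1,2]]
def near(pos,yaw):
    """down(yaw) or its half turn, whichever has the smaller last-joint angle"""
    best=None
    for k in (-1,0,1):
        q=solve_ik(pos,down(yaw+k*np.pi))
        if q is not None and (best is None or abs(q[5])<abs(best[0])): best=(q[5],yaw+k*np.pi)
    return best[1]
E
python3 - <<'E'
from h import *
p=camera_params("top"); im=cv2.imread("pics/top0.png")[:,:,::-1].copy()
print("red",rect(p,red(im),.076,(220,200,290,275)))
print("blue",rect(p,blue(im),.05,(215,195,290,280)))
print("channel corners",cast(p,[(385,194),(410,192),(428,260),(402,267)],.072))
E
```

```text
red (array([0.52837823, 0.14420187]), np.float32(0.3500191), [31.322851181030273, 54.11963653564453])
blue (array([0.52727362, 0.14478378]), np.float32(0.2021395), [69.77883911132812, 118.23974609375])
channel corners [[ 0.61784558 -0.1355936   0.072     ]
 [ 0.62350616 -0.18802399  0.072     ]
 [ 0.48184051 -0.2264145   0.072     ]
 [ 0.46597996 -0.17267438  0.072     ]]
```

Run:
```python
from h import *
pw=camera_params("wrist"); M=cv2.Rodrigues(pw["rvec"])[0]; s=env.get_state()
T=R.from_quat(np.array(s["ee_rot"])[[1,2,3,0]]).as_matrix()
print("cam in tool",T.T@(-M.T@pw["tvec"]-s["tool_pos"]),"axes",(T.T@M.T).round(2).tolist(),pw["intrinsics"][0,0])
pos=np.array([.527,.145,.30]); y=near(pos,.3+np.pi/2); print(y,solve_ik(pos,down(y)))
env.move_pose(pos,down(y)); env.hold(.2)
pw=camera_params("wrist"); im=grab_frame("wrist"); cv2.imwrite("pics/w1.png",im[:,:,::-1]); np.save("pw1.npy",pw,allow_pickle=True)
print(env.get_state()["tool_pos"],env.get_state()["clock"])
for f,z in((red,.084),(blue,.05)): print(rect(pw,f(im),z))
pos=np.array([.547,-.18,.32]); y=near(pos,.24); print(y)
env.move_pose(pos,down(y)); env.hold(.2)
pw=camera_params("wrist"); im=grab_frame("wrist"); cv2.imwrite("pics/w2.png",im[:,:,::-1]); np.save("pw2.npy",pw,allow_pickle=True)
print(env.get_state()["clock"])
```

```text
cam in tool [ 7.08177118e-02 -4.06498211e-05 -1.21159428e-01] axes [[-0.0, -0.96, -0.28], [1.0, -0.0, -0.0], [0.0, -0.28, 0.96]] 411.2903564584374
5.0123889803846895 [ 0.63623656 -0.09152293  0.04066017  0.         -1.70297943  1.23455977]
[0.52688512 0.1455026  0.29992594] 2.2167
(array([0.52913   , 0.14539061]), np.float32(0.30071652), [29.147035598754883, 55.07368469238281])
(array([0.52873883, 0.14521481]), np.float32(0.20044363), [66.5020980834961, 117.03177642822266])
-2.901592653589793
3.7
```

View pics/w1.png

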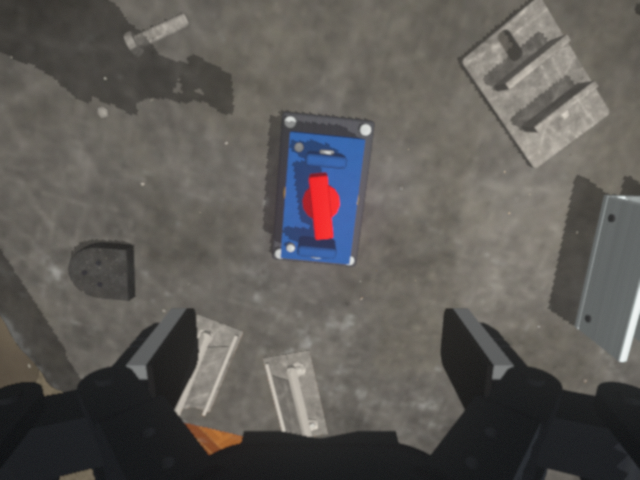

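View pics/w2.png

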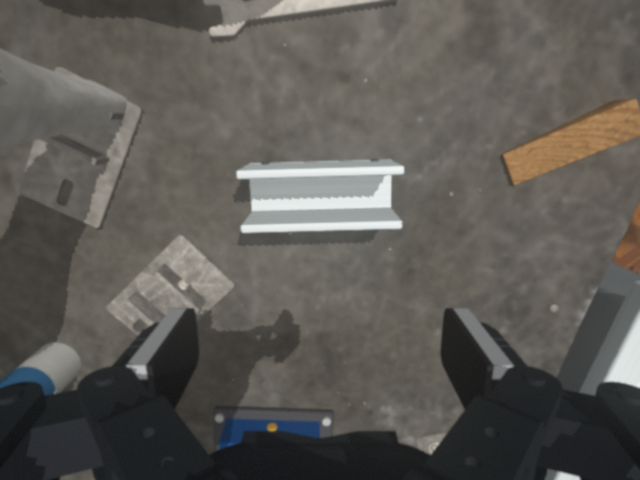

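Run:
```python
from h import *
p=np.load("pw1.npy",allow_pickle=True).item(); im=cv2.imread("pics/w1.png")[:,:,::-1].copy()
m=red(im); ys,xs=np.nonzero(m); print(np.histogram(im[...,0][m>0],bins=12))
for r in (178,190,205,222,236): print(r,[tuple(im[r,c]) [0] for c in range(300,346,3)])
p=np.load("pw2.npy",allow_pickle=True).item(); im=cv2.imread("pics/w2.png")[:,:,::-1].copy()
g=im.min(2)
for t in (200,215,230):
    m=(g>t).astype(np.uint8); m[:,:220]=0;m[:,420:]=0;m[:150]=0;m[245:]=0
    for c in cv2.findContours(m,0,cv2.CHAIN_APPROX_NONE)[0]:
        if cv2.contourArea(c)>60:
            P=cast(p,c,.072)[:,:2]; r=cv2.minAreaRect((P*1000).astype(np.float32)); print(t,cv2.boundingRect(c),r)
```

```text
(array([   9,   17,   19,   36,  129,   40,   23,   28,   32,   64,  125,
       1075]), array([114.        , 125.08333333, 136.16666667, 147.25      ,
       158.33333333, 169.41666667, 180.5       , 191.58333333,
       202.66666667, 213.75      , 224.83333333, 235.91666667,
       247.        ]))
178 [np.uint8(51), np.uint8(53), np.uint8(55), np.uint8(167), np.uint8(223), np.uint8(229), np.uint8(235), np.uint8(239), np.uint8(241), np.uint8(201), np.uint8(65), np.uint8(63), np.uint8(63), np.uint8(63), np.uint8(62), np.uint8(63)]
190 [np.uint8(51), np.uint8(54), np.uint8(110), np.uint8(174), np.uint8(237), np.uint8(241), np.uint8(242), np.uint8(243), np.uint8(244), np.uint8(240), np.uint8(241), np.uint8(239), np.uint8(120), np.uint8(65), np.uint8(65), np.uint8(65)]
205 [np.uint8(56), np.uint8(139), np.uint8(169), np.uint8(168), np.uint8(208), np.uint8(241), np.uint8(242), np.uint8(243), np.uint8(245), np.uint8(245), np.uint8(231), np.uint8(246), np.uint8(246), np.uint8(202), np.uint8(67), np.uint8(67)]
222 [np.uint8(62), np.uint8(59), np.uint8(57), np.uint8(56), np.uint8(92), np.uin
[... 943 characters left out ...]
, -186.5936279296875), (125.66265869140625, 27.37598419189453), 16.0815372467041)
215 (238, 167, 165, 10) ((553.6564331054688, -205.8887939453125), (146.34852600097656, 5.821247100830078), 15.294770240783691)
230 (244, 222, 156, 7) ((540.3444213867188, -158.16433715820312), (143.32861328125, 3.22137451171875), 15.418142318725586)
230 (254, 201, 135, 8) ((545.645263671875, -177.56585693359375), (122.219482421875, 5.687812328338623), 15.119829177856445)
230 (371, 183, 19, 17) ((496.7100524902344, -201.86782836914062), (15.7993803024292, 14.527740478515625), 13.834833145141602)
230 (239, 167, 164, 8) ((553.2265625, -206.2565460205078), (145.1591033935547, 3.943479537963867), 15.411877632141113)
```

The wrist view shows the bar from (319,175) to (324,240) with the flange behind it. The second view shows both channel rims, at rows of about 170 and 227 between columns 237 and 404. The rims measure 50 mm apart as expected, so the channel centre is (0.547, -0.182) at yaw 0.269.

Next is the bar's angle, then the grasp and the twisting.

```bash
cat >> h.py <<'E'
def bar(p,im,z):
    """bright top of the bar: rectangle after opening away thin parts; bar-end rows only for the angle"""
    m=((im[...,0]>195)&(im[...,1]<80)&(im[...,2]<80)).astype(np.uint8)
    c=max(cv2.findContours(m,0,cv2.CHAIN_APPROX_NONE)[0],key=cv2.contourArea)
    B=np.zeros_like(m); cv2.drawContours(B,[c],-1,1,-1)
    P=cast(p,np.argwhere(B)[:,::-1],z)[:,:2]
    ctr,a,_=rect(p,B,z)
    for _ in range(4):
        u=np.array([np.cos(a),np.sin(a)]); s=(P-ctr)@u; lo,hi=s.min(),s.max(); mid=(lo+hi)/2
        e1=P[(s>mid+.019)].mean(0); e2=P[(s<mid-.019)].mean(0)  # ends, beyond the flange
        a=np.arctan2(*(e1-e2)[::-1]); ctr=(e1+e2)/2
    return ctr,a,hi-lo
E
python3 - <<'E'
from h import *
p=np.load("pw1.npy",allow_pickle=True).item(); im=cv2.imread("pics/w1.png")[:,:,::-1].copy()
c,a,l=bar(p,im,.084); print(c,a,l)
pos=np.r_[c,.17]; y=near(pos,a+np.pi/2)
env.move_pose(pos,down(y)); jaws.gripper_to(.045,40)
pw=camera_params("wrist"); im=grab_frame("wrist"); cv2.imwrite("pics/w3.png",im[:,:,::-1])
print("q",env.get_state()["q"])
print(bar(pw,im,.084), env.get_state()["clock"])
E
```

```text
[0.528528   0.14501997] 0.39874643628838735 0.05265789358417039
q [ 6.34221137e-01 -9.20972231e-02 -1.96168859e-01  7.19414053e-06
 -1.46670875e+00  1.33498826e+00]
(array([0.52948225, 0.14278615]), np.float64(0.28104525148759396), np.float64(0.05372430585855792)) 5.5667
```

View pics/w3.png

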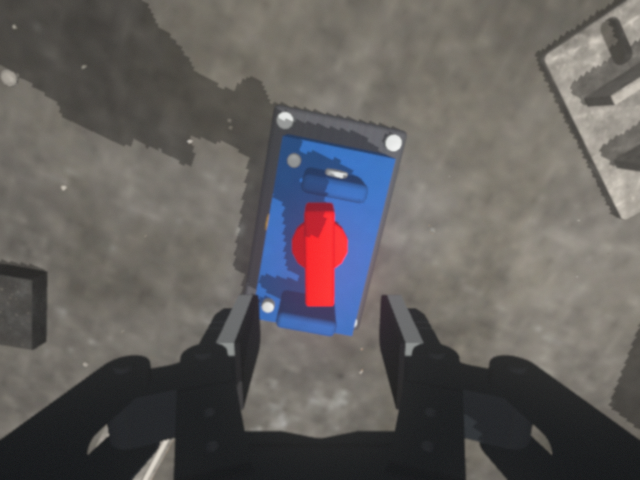

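The fingers at columns 250 and 390 straddle the bar. It runs vertically in the image, from (319,204) to (320,306), so yaw ≈ 0.395 holds. The second fit was thrown off by a shadow. I'll check the centre from the bar's ends and close on it.

Run:
```python
from h import *
p=camera_params("wrist"); im=cv2.imread("pics/w3.png")[:,:,::-1].copy()
m=(im[...,0]>120)&(im[...,1]<80)&(im[...,2]<80)
mid=lambda r:(np.nonzero(m[r,280:360])[0]+280)[[0,-1]]
for r in (208,214,275,290,302): print(r,mid(r))
rr=np.nonzero(m[:,320])[0]; print(rr[[0,-1]])
e=cast(p,[(mid(rr[0]+8).mean(),rr[0]),(mid(rr[-1]-8).mean(),rr[-1]+1)],.084)[:,:2]
d=e[0]-e[1]; a=np.arctan2(d[1],d[0]); c=e.mean(0); print(c,a,np.linalg.norm(d))
c=(c+[.5286,.1452])/2; a=(a+.39)/2 if abs(a-.39)<.05 else .395
pos=np.r_[c,.14]; y=near(pos,a+np.pi/2)
env.move_pose(pos,down(y))
print("guard",env.movel(np.r_[c,.083],rate=.06,guard=8))
f0=env.get_state()["force"]
jaws.gripper_to(0.0,100); env.hold(.3)
s=env.get_state(); print(c,a,s["tool_pos"],s["opening"],s["finger_force"],s["force"]-f0,s["moment"],s["q"][5],s["clock"])
np.save("grasp.npy",np.r_[c,s["tool_pos"][2],y,f0])
```

```text
208 [306 332]
214 [305 333]
275 [305 332]
290 [306 332]
302 [305 332]
[203 305]
[0.53032316 0.14612403] 0.39753150126640263 0.05741808961488958
guard False
[0.52946158 0.14566202] 0.3937657506332013 [0.52974452 0.14557152 0.08367644] 0.01398088733394397 98.20025324821472 [-1.72433561 -2.62799545  5.7189801 ] [-0.62235166  0.4840298   0.11798922] 1.330170780859975 7.6
```

Run:
```python
from h import *
g=np.load("grasp.npy"); c=g[:2]; z0=g[2]; y0=g[3]; f0=g[4:]
z=z0; sgn=1
# quarter sweep first, then full sweeps
plan=[(.6,.0008)]+[(None,.003)]*6
for i,(a,dz) in enumerate(plan):
    z+=dz; T=.8 if i==0 else 1.3
    env.movel(np.r_[c,z],down(y0+.6*sgn),rate=dz/T); sgn=-sgn
    s=env.get_state(); print(i,round(z-z0,4),round(s["tool_pos"][2]-z0,4),(s["force"]-f0).round(1),s["moment"].round(2),round(s["opening"],4),round(s["q"][5],2),round(s["clock"],2))
    if abs((s["force"]-f0)[2])>12: print("high"); break
pw=camera_params("side"); im=grab_frame("side"); cv2.imwrite("pics/s1.png",cv2.resize(im[200:320,200:400,::-1],None,fx=4,fy=4))
np.save("prog.npy",[z,sgn])
```

```text
0 0.0008 0.0001 [-0.3  1.2 -2.5] [ 0.49 -0.19 -0.07] 0.0141 1.93 8.35
1 0.0038 0.0026 [  4.3  -3.  -10.1] [-1.4  -1.58  0.23] 0.0139 0.73 9.7
2 0.0068 0.0063 [ 0.3  0.9 -7.3] [ 0.64 -0.09 -0.18] 0.0142 1.93 11.05
3 0.0098 0.0101 [ 1.4 -2.9 -5.5] [-1.24 -0.49  0.12] 0.0138 0.73 12.4
4 0.0128 0.0128 [-1.9  0.3 -3.9] [0.35 0.61 0.02] 0.0142 1.93 13.75
5 0.0158 0.0163 [-0.8 -0.2 -1.5] [-0.21 -0.15 -0.02] 0.0141 0.73 15.1
6 0.0188 0.0188 [-0.3 -0.2 -2.1] [ 0.01 -0.02 -0.01] 0.0142 1.93 16.45
```

The pull has dropped to about the plug's own weight, so it's free. I'll lift it clear, carry it to the open bench and look before lowering.

Run:
```python
from h import *
g=np.load("grasp.npy"); c=g[:2]; z0=g[2]; y0=g[3]
env.movel(np.r_[c,z0+.020],down(y0),rate=.002) if False else None
env.movel(np.r_[c,z0+.095],rate=.06)
s=env.get_state(); print((s["force"]-g[4:]).round(1),s["opening"],s["clock"])
b=np.array([.50,-.02]); y=near(np.r_[b,.17],.2688+np.pi/2)
env.movel(np.r_[b,z0+.095],down(y),rate=.10)
s=env.get_state(); print(s["tool_pos"],s["q"][5],s["clock"])
im=grab_frame("side"); p=camera_params("side"); cv2.imwrite("pics/s2.png",cv2.resize(im[140:310,200:400,::-1],None,fx=3.4,fy=3.4))
```

```text
[ 0.3 -0.1 -1.6] 0.013693198213385218 17.9167
[ 0.50007672 -0.01965407  0.17860458] 1.4761787278696228 19.75
```

View pics/s2.png

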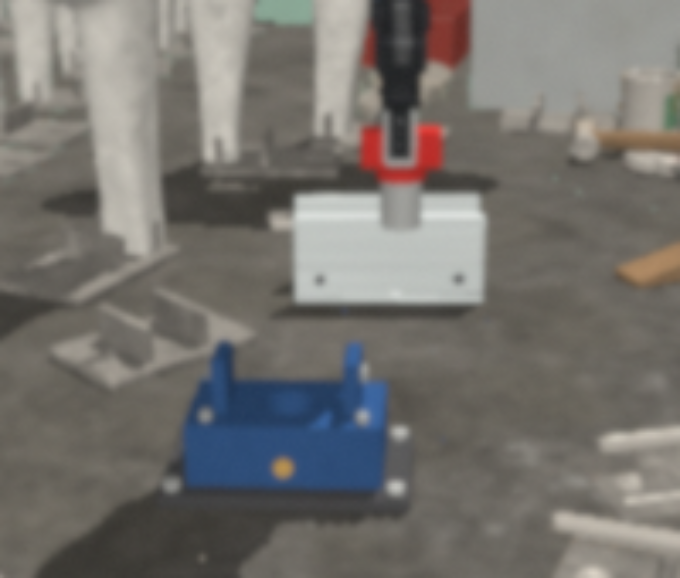

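The block sits seated and empty, its mouth at (290,403) in the crop. The plug hangs upright in the fingers, stem at (401,205). Now I'll lower it to the bench and let go.

Run:
```python
from h import *
b=np.array([.50,-.02])
env.movel(np.r_[b,.075],rate=.08)
print(env.movel(np.r_[b,.0645],rate=.015,guard=4))
s=env.get_state(); print(s["tool_pos"],s["force"].round(1),s["opening"]); zt=s["tool_pos"][2]
env.hold(.2)
jaws.gripper_to(.05); env.hold(.2)
env.movel(np.r_[s["tool_pos"][:2],.20],rate=.15); env.hold(.2)
pw=camera_params("wrist"); im=grab_frame("wrist"); np.save("pw4.npy",pw,allow_pickle=True)
cv2.imwrite("pics/w4.png",im[:,:,::-1])
m=red(im); print(rect(pw,m,.068), bar(pw,im,.068)); print(env.get_state()["clock"])
```

```text
True
[ 0.50008116 -0.02006251  0.06773912] [ 0.1 -0.2  4.7] 0.01397026220678346
(array([ 0.50056512, -0.01989383]), np.float32(0.2686993), [29.84139633178711, 56.744606018066406]) (array([ 0.49885171, -0.02042248]), np.float64(0.2666274750348795), np.float64(0.05302652667790064))
23.9
```

View pics/w4.png

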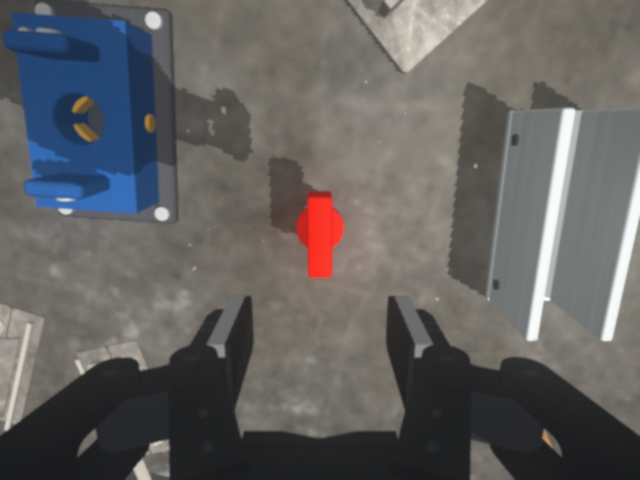

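The plug stands upright at (320,232) in the image, bar vertical at columns 308 to 332, yaw 0.268. Next I take it by the bar's ends, place it in the channel, release, retreat and check.

Run:
```python
from h import *
b=np.array([.4995,-.0202]); y=near(np.r_[b,.15],.2675)
jaws.gripper_to(.085,40)
env.move_pose(np.r_[b,.15],down(y))
print("g",env.movel(np.r_[b,.058],rate=.08,guard=8))
f0=env.get_state()["force"]
jaws.gripper_to(0,60); env.hold(.2)
s=env.get_state(); print(s["opening"],s["finger_force"],s["q"][5],s["tool_pos"]); zg=s["tool_pos"][2]
env.movel(np.r_[b,.165],rate=.1); env.hold(.1)
s=env.get_state(); print((s["force"]-f0).round(1),s["opening"])
c=np.array([.5470,-.1818]); y2=y+.0013
env.movel(np.r_[c,.165],down(y2),rate=.12); env.hold(.1)
pw=camera_params("wrist"); im=grab_frame("wrist"); np.save("pw5.npy",pw,allow_pickle=True)
cv2.imwrite("pics/w5.png",im[:,:,::-1]); np.save("place.npy",np.r_[c,y2,zg])
print(env.get_state()["tool_pos"],env.get_state()["clock"])
```

```text
g False
0.05308778026726688 63.23661804199219 -0.09603773065652726 [ 0.49975673 -0.02025275  0.05858217]
[-0.3 -0.4  0.4] 0.05312375723633607
[ 0.54703523 -0.18134809  0.16518197] 30.6583
```

View pics/w5.png

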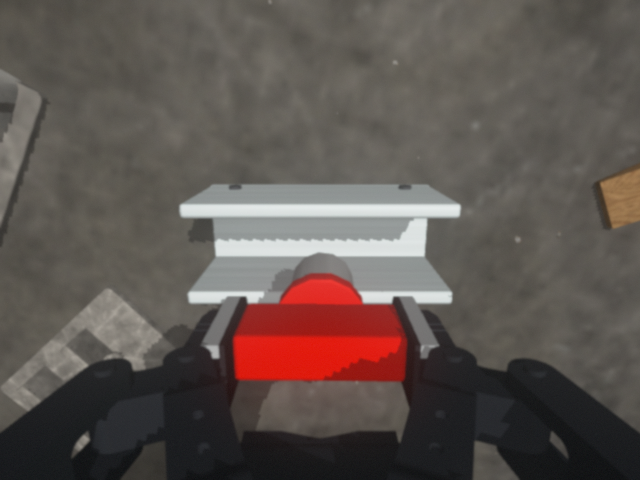

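The plug hangs in the fingers by its bar's ends, over the channel and parallel to it. The far rim is at row 210 and the near rim at row 297. I'll cross-check the rims, then lower under guard.

Run:
```python
from h import *
p=np.load("pw5.npy",allow_pickle=True).item()
P=cast(p,[(180,210.5),(461,210.5),(188,297.5),(452,297.5)],.072)[:,:2]; c=P.mean(0); print("channel centre",c,"gap",np.linalg.norm(P[0]-P[2]))
c0x,c0y,y,zg=np.load("place.npy"); c0=np.array([c0x,c0y])
n=np.array([-np.sin(.2688),np.cos(.2688)]); off=(c-c0)@n; print("lateral offset",off)
c=c0+np.clip(off,-.002,.002)*n*.5
env.movel(np.r_[c,.110],down(y),rate=.08); env.hold(.1)
print(env.movel(np.r_[c,.071],rate=.04,guard=6), env.get_state()["tool_pos"])
print(env.movel(np.r_[c,.062],rate=.012,guard=4))
s=env.get_state(); print(s["tool_pos"],"expect",zg+.006,s["force"].round(1))
if abs(s["tool_pos"][2]-zg-.006)<.003:
    env.hold(.2); jaws.gripper_to(.080,40); env.hold(.2)
    env.movel(np.r_[s["tool_pos"][:2],.20],rate=.12); env.hold(.3)
    im=grab_frame("wrist"); cv2.imwrite("pics/w6.png",im[:,:,::-1])
    im2=grab_frame("side"); cv2.imwrite("pics/s3.png",cv2.resize(im2[160:310,200:400,::-1],None,fx=4,fy=4))
print(env.get_state()["clock"])
```

```text
channel centre [ 0.54683687 -0.18138972] gap 0.050104014762293904
lateral offset 0.00043886586432784745
False [ 0.5471816  -0.18162643  0.07140453]
True
[ 0.54691356 -0.18160953  0.06460841] expect 0.06458217166008753 [-0.6  0.8  3.9]
35.7583
```

View pics/w6.png

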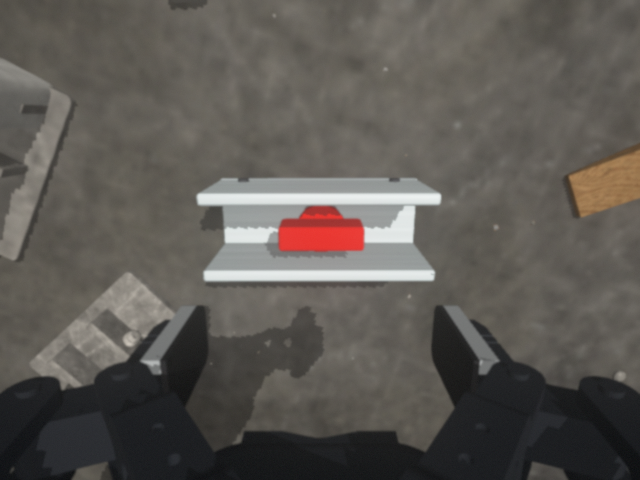

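View pics/s3.png

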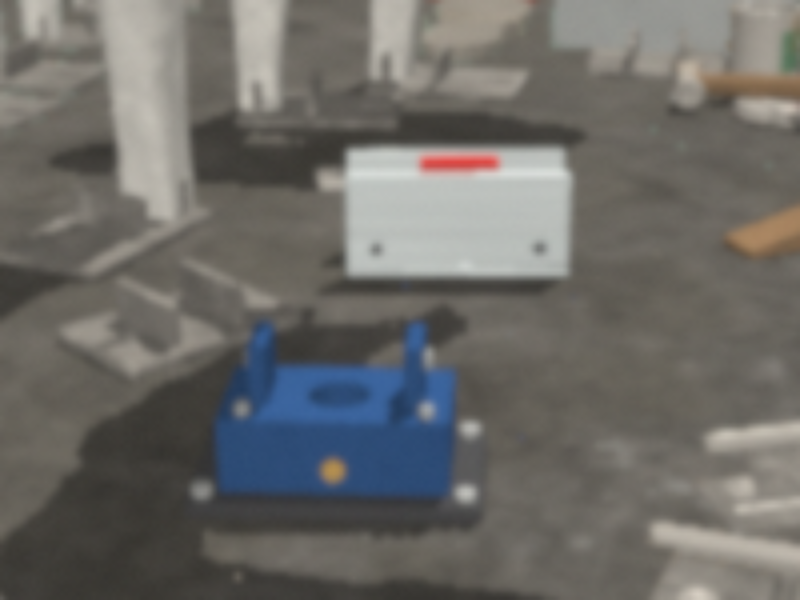

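The plug stands level in the channel, bar at (320,234) between the rims. The side view shows its top at (460,163), just above the wall, and the block still seated. I'm handing in.

```bash
python3 -c "
from rig import env
print(env.job_done())"
```

```text
the job is handed in; nothing more can be done
None
```

The plug was twisted free with the block still seated at the end, stood on the bench and released, then re-gripped by its bar ends and stood upright in the channel; the job was handed in at about 36 s, and I saw no bystanders moved.

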